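Lock a key fob into the reader's spring slot

TASK

Take the blue key fob out of the stand and load it upright into the slot of the key reader on the garage bench, so that it stays locked down when you let go. The slot locks on one push and lets go on the next, and it may have been left in either state, so feel whether the fob has really stayed down and click it again if it has come back up. Push gently, never loading the reader with more than 60 N, and leave the other fobs, the spray can and the screwdriver where they are.

Things in the scene. Friction and masses are not known exactly. Their poses are not given: they have to be found in the camera images.
- reader: Key reader fixed on the bench: grey tower 150 mm wide (y) and 70 mm high, x = -32 to 38 mm, with a white top plate; in front (-x) a low console with dark screen and four keys, out to x = -117 mm, at most 62 mm high. The slot opens straight up in the tower's top; the origin lies on the slot's axis at bench level, z up. A push of 10 N on the fob always reaches the stop; over 60 N on the reader, summed over all its contacts, breaks it (30 N straight down is safe).
- slot_mouth (a point): Centre of the slot's mouth, 70 mm above the bench; axes as the reader's. The slot is 15.4 mm (x) by 40.4 mm (y), straight-walled; the mouth widens by 4 mm a side over the top 4 mm. Inside: a sprung carriage with a push-push catch and two tongues. It starts either UP, or LOCKED EMPTY (pushed down with no fob in it); deep in the dark slot this cannot be made out from outside.
- top_unlocked (a point): Where the top of a fob comes, 110 mm above the bench, when it stands loose in the slot (foot at 35 mm), in either state. State UP: a push moves it 15.5 mm down to a firm stop, the spring rising from 3.5 to 7 N; let go there, it stays locked 9.5 mm below the loose height. The catch clicks in the last 2 mm before the stop; pushed less far the fob just comes back up.
- top_locked (a point): Where the top of a locked fob comes, 100.5 mm above the bench. A push of 6 mm to the stop (5.5 to 7 N) frees it again. State LOCKED EMPTY: tongues block the way, the fob stands on them at the loose height and a push moves it only 6 mm (5.5 to 8 N) to a firm stop; let go, the carriage springs up, the fob hops 7 mm and within a second drops back to the loose height, and the state is UP.
- fob_blue_c (a point): Blue key fob, 14 mm thick (x), 38 wide (y), 75 high (z), 30 to 65 g, upright in one of the stand's pockets, 47 mm of it clear above the stand. This point is its centre, 37.5 mm above its foot and below its flat top; x through its thickness, z up. Faces flat but for low buttons; a 5.2 mm deep groove crosses each face 4.5 to 11.5 mm above the foot. Fits the slot either way round, its x along the reader's x.
- fob_blue: The same blue key fob; this origin is the centre of its foot (underside).
- stand: Wooden key stand fixed on the bench, 56 mm (x) by 222 mm (y) by 40 mm high; origin at the centre of its underside. Three pockets 18 by 42 mm, 28 mm deep (floor 12 mm above the bench), at y = -72, 0 and 72 mm; the three fobs stand in them in any order, their x along the stand's x.
- fob_black_c (a point): Centre of a black key fob of the same size in another pocket; leave it there.
- fob_grey_c (a point): Centre of a grey key fob of the same size in another pocket; leave it there.
- spray_can: Red and white spray can, 65 mm across, 186 mm high, standing on the bench at the reader's right (-y) side; origin at the centre of its underside. Leave it alone.
- screwdriver: Screwdriver with an orange handle, 200 mm long, lying on the bench beyond the reader and the stand; origin under its middle, x along the shaft. Leave it alone.
There are look-alikes about, which are no part of the job. What is shaped like the fob_blue but pink is not meant. There is more than one size of the reader; the job needs the larger.

How it is judged:
By the outcome, as a careful person would: the job done as asked, in the order asked, and still so for the second after the job is handed in, with the robot touching nothing.
It also fails if it takes over 58 s, if anything falls off the work surface, if the arm or the gripper's body presses on something with over 40 N, if the wrist force passes 120 N, or if a joint passes its speed limit or range.

ROBOT

A 6-joint arm with a two-finger parallel gripper is mounted at the origin on the work surface. World frame = base frame: x ahead of the robot, y to its left, z up, the work surface at z = 0. Lengths are in m, angles in rad, forces in N, time in s.
With the tool pointing down it reaches from about 0.325 to 0.875 m from the base axis. Payload 4.4 kg.
Tool frame: the origin (TCP) lies at the very end of the fingers, on their centre line; the grasp point (between the pads) lies 19 mm behind it (arm.tcp_to_grasp is the distance from the TCP to the grasp point, in m); z points along the fingers, y is the direction in which the jaws open and shut (so a half turn about z gives the same grasp; the last joint's range is limited). The gripper opens to 85 mm and grips with 20 to 120 N. Pads are 22 mm wide; open, the fingers measure 114 mm over their backs; the gripper's body (76 mm by 85 mm) begins 54 mm behind the grasp point. The pads swing forward as they close: fully open they stand 13 mm farther back than shut.
Start: joints at [-1.425, 0.207, 1.542, -0, 1.393, -0.15], TCP at [0.168, -0.55, 0.231] pointing down, gripper open.
Joint ranges: [-2.73, 2.73], [-0.86, 2.22], [0.23, 2.46], [-1.11, 4.25], [0.08, 2.63], [-2.82, 2.82]. Speed limits (rad/s): [2.79, 2.79, 3.14, 3.14, 3.14, 3.14].

INTERFACE

Orientations are given as a unit quaternion [x, y, z, w].
In Python, from cell import arm, cams, job, spotter gives the robot as it stands.
- The arm moves only by the tool arm_command, never from a script. Its argument "series" is a list of rows, each an object with "angular": the turn, a rotation vector about the tool's x, y, z in degrees, a list of three; "xyz": the shift along the tool's x, y, z in m, a list of three; "claw": the opening, from 0 (shut) to 1 (fully open). In form: [{"angular": [wx, wy, wz], "xyz": [x, y, z], "claw": claw}, ...]. A call has 1 to 12 rows; each row is the pose to reach, as a shift and turn from the pose commanded when the call began, along the tool's axes at that moment; what a row does not reach only later rows make up. A row lasts 1/8 s, in which the tool goes at most 62.5 mm and 10.7 degrees, less where a joint would pass 70% of its speed; a pose out of reach is approached as far as the arm can. A call with a gripper value outside its range is refused whole. The fingers move at their own pace and stop on an object; "grip_force" is the grip in N (left out, the last holds). Time passes only in rows, so rows that repeat a pose let the fingers close. It gives the time, the measured TCP pose, the force and the opening at its end, in the units of the state.
- arm.state(): the state, without advancing time (a new reading comes with each control period).
- cams.get_image(name): name is "scene" or "top"; returns (picture, depth): 480x640x3 uint8, blue, green, red; 480x640 float32, m along the optical axis (not along the pixel's ray), 0 where there is no reading.
- cams.camera_info(name): a dict with "mtx" (3x3 intrinsics, pixels), "camera_from_world" (4x4, takes a point from world to camera coordinates). Camera axes: x right, y down, z forward; pixel columns grow to the right and rows downward; lengths in m; the calibration is good to about 2 mm. A picture is of the moment at which its call begins. camera_info takes no time and is no camera call.
- job.finish_job(): hands the job in, once; it reports no verdict.
Trained networks look in the newest picture that a camera, given by its name, has taken for a name from the list of things; names that differ only in an ending like _2 or _b are one class to them, and where a whole thing is asked for, a point or a joint stands for the part that bears it (a point fixed in the world has none). Each returns a list of dicts, best first, with "score" (0 to 1); they miss things now and then, are a little off and sometimes report something else, mostly with a low value. They report only what shows in the picture. A call takes as long as a camera call. They do not tell look-alikes from the thing itself.
- spotter.silhouettes(camera, thing): "region" (480x640 bool, what is visible of it) and "extent" ([left, top, right, bottom] in pixels, round what is visible of it).
The state is a dict: "time": time; "joints": joint angles; "joint_vel": joint speeds; "joint_efforts": joint torques, N m; "tcp_pos": TCP position; "eef_rot": TCP orientation; "contact_force": force on the tool from outside, world axes, zero at the start; "ft_torque": the same for the moment, N m; "width": finger opening in m.
Only numpy, scipy, OpenCV 4.12 (cv2) and the standard library are available. Lean on these libraries where they do the work, as an engineer would, in place of code of your own. Each camera call takes 0.05 s, during which the arm holds its last target. There are 200 camera calls.

## Working session

There is one attempt and no reset: what is moved stays moved. The work goes in short steps, Python scripts to look and compute and a tool call to move; the robot and the scene stay as the last step left them, time stands still between calls to the robot, and variables do not carry over. Pictures are saved under pics/ and viewed, about 8 in all and at most 12, crops included, and the job is handed in when it is done.

Besides the shell and the picture viewer there is one more tool, called as name(argument=value, ...), one argument or row to a line, values as JSON. arm_command: Moves the arm, as the interface text tells. Its arguments: {"type":"object","properties":{"series":{"type":"array","items":{"type":"object","properties":{"angular":{"type":"array","items":{"type":"number"}},"xyz":{"type":"array","items":{"type":"number"}},"claw":{"type":"number"}}}},"grip_force":{"type":"number"}},"required":["series"]}

```bash
mkdir -p pics; ls; python3 - <<'E'
from cell import arm,cams
import cv2,numpy as np
for n in ("scene","top"):
    im,d=cams.get_image(n); cv2.imwrite(f"pics/{n}0.png",im); np.save(f"pics/{n}_d.npy",d)
    i=cams.camera_info(n); print(n,np.round(i["mtx"],1).tolist(),np.round(np.linalg.inv(i["camera_from_world"]),3).tolist())
print(arm.state())
E
```

```text
pics
scene [[585.6, 0.0, 315.1], [0.0, 585.6, 238.5], [0.0, 0.0, 1.0]] [[-0.128, 0.682, -0.72, 1.556], [0.992, 0.092, -0.089, 0.036], [0.005, -0.726, -0.688, 0.979], [0.0, 0.0, 0.0, 1.0]]
top [[493.6, 0.0, 328.3], [0.0, 493.6, 243.8], [0.0, 0.0, 1.0]] [[-0.017, -0.985, 0.171, 0.467], [-1.0, 0.018, 0.001, -0.07], [-0.004, -0.171, -0.985, 1.118], [0.0, 0.0, 0.0, 1.0]]
{'time': 0.1, 'joints': array([-1.42445517e+00,  2.07332880e-01,  1.54283927e+00, -2.34414567e-05,
        1.39350407e+00, -1.50484143e-01]), 'joint_vel': array([-0.00023668, -0.00219349, -0.00376268, -0.00039365,  0.00031817,
        0.00010002]), 'joint_efforts': array([-9.23611624e-04, -3.84091973e+01, -2.92548341e+01, -2.80275344e-04,
        4.85877274e-03,  1.16881404e-05]), 'tcp_pos': array([ 0.16806748, -0.54916114,  0.2302296 ]), 'eef_rot': array([ 9.89006199e-01,  1.47870395e-01, -9.37677054e-06, -1.04180680e-03]), 'contact_force': array([ 0.39221666, -0.28716573, -0.50093987]), 'ft_torque': array([0.02263335, 0.0184754 , 0.06585782]), 'width': 0.08534860327910053}
```

View pics/scene0.png

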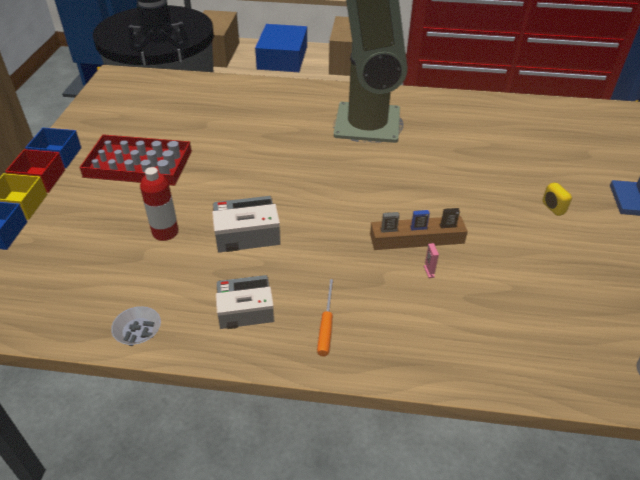

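View pics/top0.png

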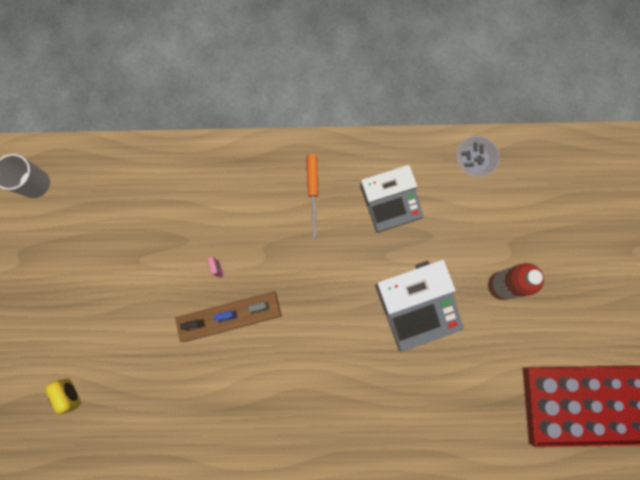

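The top view shows the larger reader, the one nearer the robot, with its slot near (417,288). The blue fob is in the middle pocket at (224,316), with black to its left and grey to its right. The pink decoy is at (214,266) and the smaller reader at (392,198).

```bash
cat > h.py <<'E'
import numpy as np,cv2
from cell import arm,cams,spotter
def cloud(n,d):
    i=cams.camera_info(n);K=np.array(i["mtx"]);T=np.linalg.inv(i["camera_from_world"])
    v,u=np.mgrid[:480,:640]
    p=np.stack([(u-K[0,2])/K[0,0]*d,(v-K[1,2])/K[1,1]*d,d],-1)
    return p@T[:3,:3].T+T[:3,3]
def plane(n,u,v,z):
    i=cams.camera_info(n);K=np.array(i["mtx"]);T=np.linalg.inv(i["camera_from_world"])
    r=np.stack([(np.array(u)-K[0,2])/K[0,0],(np.array(v)-K[1,2])/K[1,1],np.ones(len(u))],-1)@T[:3,:3].T
    return (T[:3,3]+r*((z-T[2,3])/r[:,2])[:,None])[:,:2]
def rect(p):
    return [np.round(x,4) for x in cv2.minAreaRect((p[:,:2]*1000).astype(np.float32))]
E
python3 - <<'E'
from h import *
for n in ("top","scene"):
    im,d=cams.get_image(n);P=cloud(n,d)
    for t in ("reader","stand","fob_blue"):
        for s in spotter.silhouettes(n,t)[:3]:
            R=s["region"]&(d>0);Q=P[R];c=im[R].astype(int)
            print(n,t,round(s["score"],2),np.array(s["extent"]).round(),R.sum(),"bgr",c.mean(0).round(),"zpct",np.percentile(Q[:,2],[5,50,90,98]).round(3))
            if t=="reader":
                m=(Q[:,2]>.06); print("  z>.06",rect(Q[m]))
                vv,uu=np.where(R); w=(c.min(1)>150); rc=plane(n,uu[w],vv[w],.07)
                print("  white",rect(rc))
                box=cv2.minAreaRect((rc*1000).astype(np.float32))
                pp=plane(n,uu,vv,.07)*1000; k=c.max(1)<110
                ctr=np.array(box[0]); g=k&(np.linalg.norm(pp-ctr,axis=1)<25)
                print("  slot",g.sum(),rect(pp[g]/1000) if g.sum()>3 else None, pp[g].mean(0).round(1))
            elif t=="stand":
                m=(Q[:,2]>.03)&(Q[:,2]<.05);print("  ",rect(Q[m]))
            else:
                m=(Q[:,2]>.08);print("  ",m.sum(),rect(Q[m]) if m.sum()>3 else None, Q[m].mean(0).round(4))
    cv2.imwrite(f"pics/{n}1.png",cv2.resize(im[250:360,150:480] if n=="top" else im[170:290,200:490],None,fx=2.4,fy=2.4,interpolation=cv2.INTER_CUBIC))
E
```

```text
top reader 0.94 [361. 167. 427. 232.] 2841 bgr [141. 145. 148.] zpct [0.019 0.038 0.054 0.056]
  z>.06 [array([0., 0.]), array([0., 0.]), np.float64(0.0)]
  white [array([ 761.4208, -210.3224]), array([ 98.612 , 113.4634]), np.float64(16.6193)]
  slot 110 [array([ 760.0095, -207.6564]), array([48.0108, 35.5657]), np.float64(25.1549)] [ 755.8 -211.7]
top reader 0.78 [376. 265. 463. 352.] 5175 bgr [146. 148. 150.] zpct [0.028 0.05  0.071 0.073]
  z>.06 [array([ 555.2567, -253.8758]), array([ 69.8185, 151.2634]), np.float64(18.3346)]
  white [array([ 529.3506, -261.3333]), array([124.9458, 150.8058]), np.float64(18.3552)]
  slot 84 [array([ 528.6525, -259.8531]), array([48.482 , 34.3091]), np.float64(24.0437)] [ 526.1 -262.3]
top stand 0.76 [178. 292. 284. 342.] 2441 bgr [ 63.  95. 130.] zpct [0.002 0.039 0.042 0.082]
   [array([500.3732, 152.9909]), array([ 56.4258, 222.5522]), np.float64(13.6249)]
top fob_blue 0.62 [212. 309. 238. 318.] 170 bgr [129.  82.  72.] zpct [0.032 0.085 0.089 0.09 ]
   112 [array([500.3846, 151.6534]), array([13.2449, 36.2067]), np.float64(13.0658)] [0.5004 0
[... 917 characters left out ...]
 79. 107.] zpct [0.004 0.036 0.043 0.045]
   [array([501.4451, 154.4886]), array([ 63.7868, 224.0444]), np.float64(14.3033)]
scene stand 0.74 [214. 197. 281. 253.] 3218 bgr [123. 130. 137.] zpct [0.01  0.054 0.072 0.074]
   [array([ 522.2794, -263.4551]), array([167.5846, 150.1585]), np.float64(18.6386)]
scene fob_blue 0.9 [411. 211. 432. 226.] 325 bgr [83. 66. 66.] zpct [0.04  0.069 0.088 0.09 ]
   97 [array([501.2141, 153.394 ]), array([17.1114, 38.009 ]), np.float64(11.3158)] [0.503  0.1539 0.0863]
scene fob_blue 0.71 [426. 244. 436. 279.] 337 bgr [ 99.  91. 146.] zpct [0.005 0.05  0.076 0.078]
   0 None [nan nan nan]<stdin>:19: RuntimeWarning: Mean of empty slice.
  ret = um.true_divide(
```

View pics/top1.png

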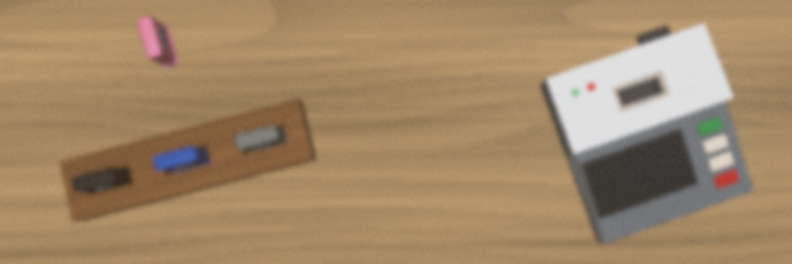

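The close crop confirms it: the slot is at crop (640,91), which is about (417,288) in the full picture, and the blue fob is at crop (180,159). Estimates: fob at (0.500, 0.152), yaw 13.6°; slot at about (0.552, -0.255), yaw 18.3°. Next I work out the first move.

```bash
cat >> h.py <<'E'
from scipy.spatial.transform import Rotation as Ro
def go(x,y,z,toolx):
    s=arm.state();R=Ro.from_quat(s["eef_rot"])
    T=Ro.from_euler("z",toolx,degrees=True)*Ro.from_euler("x",180,degrees=True)
    print("t",s["time"],"pos",s["tcp_pos"].round(4),"F",s["contact_force"].round(1),"w",round(float(s["width"]),4))
    print("xyz",R.inv().apply(np.array([x,y,z])-s["tcp_pos"]).round(4),"ang",np.degrees((R.inv()*T).as_rotvec()).round(2))
E
python3 - <<'E'
from h import *
print("slot px->world",plane("top",[416.7],[287.9],.07))
go(.5004,.152,.20,103.6)
E
```

```text
slot px->world [[ 0.5511886  -0.25439192]]
t 0.5 pos [ 0.1682 -0.5498  0.2313] F [ 0.4 -0.7 -0.7] w 0.0858
xyz [ 0.523  -0.574   0.0313] ang [ -0.    -0.   -86.59]
```

arm_command(
  series=[
    {"xyz": [0.13, -0.143, 0], "angular": [0, 0, -22], "claw": 1},
    {"xyz": [0.26, -0.287, 0], "angular": [0, 0, -43], "claw": 1},
    {"xyz": [0.39, -0.43, 0], "angular": [0, 0, -65], "claw": 1},
    {"xyz": [0.523, -0.574, 0.031], "angular": [0, 0, -86.6], "claw": 1},
    {"xyz": [0.523, -0.574, 0.031], "angular": [0, 0, -86.6], "claw": 1},
    {"xyz": [0.523, -0.574, 0.031], "angular": [0, 0, -86.6], "claw": 1},
    {"xyz": [0.523, -0.574, 0.031], "angular": [0, 0, -86.6], "claw": 1},
    {"xyz": [0.523, -0.574, 0.031], "angular": [0, 0, -86.6], "claw": 1},
    {"xyz": [0.523, -0.574, 0.031], "angular": [0, 0, -86.6], "claw": 1},
    {"xyz": [0.523, -0.574, 0.031], "angular": [0, 0, -86.6], "claw": 1},
    {"xyz": [0.523, -0.574, 0.031], "angular": [0, 0, -86.6], "claw": 1},
    {"xyz": [0.523, -0.574, 0.031], "angular": [0, 0, -86.6], "claw": 1},
  ],
  grip_force=40,
)

```text
time: 2.0
tcp_pos: [0.4896, 0.1295, 0.202]
eef_rot: [0.618, 0.786, 0.0, 0.001]
contact_force: [0.7, -0.6, 1.8]
width: 0.0852
```

```bash
python3 - <<'E'
from h import *
go(.5004,.152,.057,103.6)
im,d=cams.get_image("scene");cv2.imwrite("pics/s2.png",cv2.resize(im[60:300,330:600],None,fx=2.4,fy=2.4))
go(.5004,.152,.057,103.6);print(arm.state()["joints"])
E
```

```text
t 2.0 pos [0.4896 0.1295 0.202 ] F [ 0.7 -0.6  1.8] w 0.0852
xyz [0.0194 0.0157 0.145 ] ang [0.07 0.03 0.04]
t 2.05 pos [0.4917 0.136  0.2015] F [3.  3.4 0.8] w 0.0856
xyz [0.0126 0.0116 0.1447] ang [ 0.28 -0.32  0.28]
[ 0.09622346  0.09243572  1.73583788  0.00644477  1.30921066 -0.14771257]
```

View pics/s2.png

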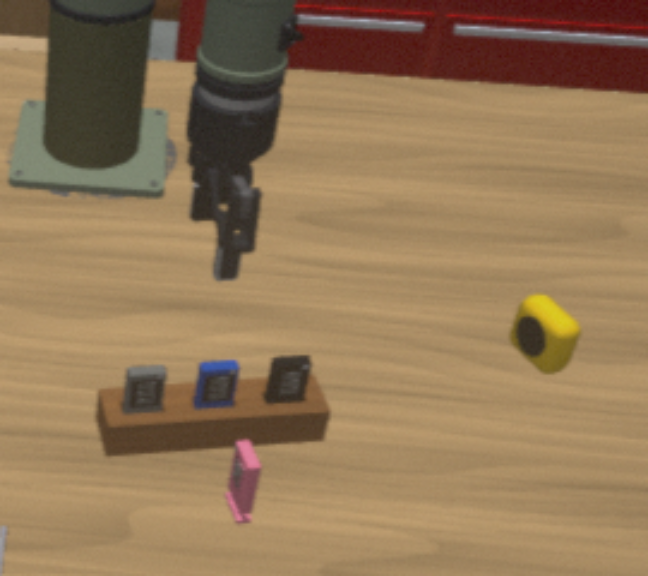

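The gripper, at crop (230,240), is above and short of the stand. The blue fob is at crop (217,384), undisturbed. The arm was still travelling, so I let it settle.

arm_command(
  series=[
    {"xyz": [0, 0, 0], "angular": [0, 0, 0], "claw": 1},
    {"xyz": [0, 0, 0], "angular": [0, 0, 0], "claw": 1},
    {"xyz": [0, 0, 0], "angular": [0, 0, 0], "claw": 1},
  ],
)

```text
time: 2.42
tcp_pos: [0.4884, 0.126, 0.202]
eef_rot: [0.619, 0.785, -0.0, 0.0]
contact_force: [-0.4, -0.7, 0.1]
width: 0.0851
```

```bash
python3 -c "
from h import *
go(.5004,.152,.12,103.6)"
```

```text
t 2.425 pos [0.4884 0.126  0.202 ] F [-0.4 -0.7  0.1] w 0.0851
xyz [0.0226 0.0177 0.082 ] ang [ 0.01  0.01 -0.12]
```

arm_command(
  series=[
    {"xyz": [0.0226, 0.0177, 0.03], "angular": [0, 0, -0.1], "claw": 1},
    {"xyz": [0.0226, 0.0177, 0.05], "angular": [0, 0, -0.1], "claw": 1},
    {"xyz": [0.0226, 0.0177, 0.07], "angular": [0, 0, -0.1], "claw": 1},
    {"xyz": [0.0226, 0.0177, 0.07], "angular": [0, 0, -0.1], "claw": 1},
    {"xyz": [0.0226, 0.0177, 0.07], "angular": [0, 0, -0.1], "claw": 1},
  ],
)

```text
time: 3.05
tcp_pos: [0.5012, 0.1527, 0.1327]
eef_rot: [0.618, 0.786, 0.001, 0.001]
contact_force: [1.4, 0.7, -0.3]
width: 0.0856
```

```bash
python3 -c "
from h import *
go(.5004,.152,.057,103.6)"
```

```text
t 3.05 pos [0.5012 0.1527 0.1327] F [ 1.4  0.7 -0.3] w 0.0856
xyz [-0.0005 -0.0011  0.0757] ang [0.09 0.01 0.03]
```

arm_command(
  series=[
    {"xyz": [0, -0.0005, 0.025], "angular": [0, 0, 0], "claw": 1},
    {"xyz": [0, -0.0005, 0.05], "angular": [0, 0, 0], "claw": 1},
    {"xyz": [0, -0.0005, 0.075], "angular": [0, 0, 0], "claw": 1},
    {"xyz": [0, -0.0005, 0.075], "angular": [0, 0, 0], "claw": 1},
    {"xyz": [0, -0.0005, 0.075], "angular": [0, 0, 0], "claw": 1},
  ],
)

```text
time: 3.68
tcp_pos: [0.5015, 0.1533, 0.0583]
eef_rot: [0.618, 0.786, 0.001, 0.001]
contact_force: [-0.2, 0.6, -0.7]
width: 0.0853
```

```bash
python3 -c "
from h import *
go(.5004,.152,.057,103.6)"
```

```text
t 3.675 pos [0.5015 0.1533 0.0583] F [-0.2  0.6 -0.7] w 0.0853
xyz [-0.001  -0.0014  0.0013] ang [0.16 0.02 0.09]
```

arm_command(
  series=[
    {"xyz": [-0.001, -0.001, 0.001], "angular": [0, 0, 0], "claw": 1},
    {"xyz": [-0.001, -0.001, 0.001], "angular": [0, 0, 0], "claw": 0},
    {"xyz": [-0.001, -0.001, 0.001], "angular": [0, 0, 0], "claw": 0},
    {"xyz": [-0.001, -0.001, 0.001], "angular": [0, 0, 0], "claw": 0},
    {"xyz": [-0.001, -0.001, 0.001], "angular": [0, 0, 0], "claw": 0},
    {"xyz": [-0.001, -0.001, 0.001], "angular": [0, 0, 0], "claw": 0},
    {"xyz": [-0.001, -0.001, 0.001], "angular": [0, 0, 0], "claw": 0},
    {"xyz": [-0.001, -0.001, 0.001], "angular": [0, 0, 0], "claw": 0},
    {"xyz": [-0.001, -0.001, 0.001], "angular": [0, 0, 0], "claw": 0},
  ],
  grip_force=40,
)

```text
time: 4.8
tcp_pos: [0.4993, 0.1521, 0.0556]
eef_rot: [0.618, 0.786, -0.0, -0.0]
contact_force: [0.8, 1.2, -0.9]
width: 0.0132
```

```bash
python3 -c "
from h import *
go(.5004,.152,.057,103.6)"
```

```text
t 4.8 pos [0.4993 0.1521 0.0556] F [ 0.8  1.2 -0.9] w 0.0132
xyz [-0.0004  0.0011 -0.0014] ang [-0.01 -0.    0.11]
```

arm_command(
  series=[
    {"xyz": [0, 0, -0.02], "angular": [0, 0, 0], "claw": 0},
    {"xyz": [0, 0, -0.05], "angular": [0, 0, 0], "claw": 0},
    {"xyz": [0, 0, -0.09], "angular": [0, 0, 0], "claw": 0},
    {"xyz": [0, 0, -0.12], "angular": [0, 0, 0], "claw": 0},
    {"xyz": [0, 0, -0.12], "angular": [0, 0, 0], "claw": 0},
    {"xyz": [0, 0, -0.12], "angular": [0, 0, 0], "claw": 0},
  ],
)

```text
time: 5.55
tcp_pos: [0.4985, 0.152, 0.1746]
eef_rot: [0.618, 0.786, -0.001, -0.001]
contact_force: [0.7, -0.5, -0.9]
width: 0.0135
```

```bash
python3 -c "
from h import *
go(.552,-.2547,.16,108.3)"
```

```text
t 5.55 pos [0.4985 0.152  0.1746] F [ 0.7 -0.5 -0.9] w 0.0135
xyz [-0.4078 -0.0444  0.0146] ang [-0.11 -0.02 -4.6 ]
```

arm_command(
  series=[
    {"xyz": [-0.05, -0.005, 0], "angular": [0, 0, -0.5], "claw": 0},
    {"xyz": [-0.1, -0.011, 0], "angular": [0, 0, -1.2], "claw": 0},
    {"xyz": [-0.15, -0.016, 0], "angular": [0, 0, -1.8], "claw": 0},
    {"xyz": [-0.2, -0.022, 0], "angular": [0, 0, -2.3], "claw": 0},
    {"xyz": [-0.25, -0.027, 0], "angular": [0, 0, -2.8], "claw": 0},
    {"xyz": [-0.3, -0.033, 0], "angular": [0, 0, -3.4], "claw": 0},
    {"xyz": [-0.35, -0.038, 0], "angular": [0, 0, -4], "claw": 0},
    {"xyz": [-0.39, -0.042, 0.005], "angular": [0, 0, -4.4], "claw": 0},
    {"xyz": [-0.4078, -0.0444, 0.0146], "angular": [0, 0, -4.6], "claw": 0},
    {"xyz": [-0.4078, -0.0444, 0.0146], "angular": [0, 0, -4.6], "claw": 0},
    {"xyz": [-0.4078, -0.0444, 0.0146], "angular": [0, 0, -4.6], "claw": 0},
    {"xyz": [-0.4078, -0.0444, 0.0146], "angular": [0, 0, -4.6], "claw": 0},
  ],
)

```text
time: 7.05
tcp_pos: [0.553, -0.253, 0.1613]
eef_rot: [0.585, 0.811, 0.0, -0.0]
contact_force: [0.0, 0.6, -1.4]
width: 0.0132
```

```bash
python3 - <<'E'
from h import *
go(.552,-.2547,.125,108.3)
im,d=cams.get_image("scene");a=cv2.resize(im[150:270,190:310],None,fx=4.5,fy=4.5,interpolation=cv2.INTER_CUBIC)
cv2.imwrite("pics/s3.png",a)
P=cloud("scene",d);hsv=cv2.cvtColor(im,cv2.COLOR_BGR2HSV)
m=(hsv[...,0]>105)&(hsv[...,0]<130)&(hsv[...,1]>100)&(P[...,2]>.08)&(np.abs(P[...,0]-.55)<.08)&(np.abs(P[...,1]+.25)<.08)
Q=P[m];vv,uu=np.where(m);print(m.sum(),Q.mean(0).round(4),Q.min(0).round(4),Q.max(0).round(4),uu.min(),uu.max(),vv.min(),vv.max())
k=np.abs(Q-np.median(Q,0)).max(1)<.04
print("rect",rect(Q[k]))
E
```

```text
t 7.05 pos [ 0.553  -0.253   0.1613] F [ 0.   0.6 -1.4] w 0.0132
xyz [-0.0013 -0.0015  0.0363] ang [ 0.01 -0.02  0.11]
166 [ 0.5595 -0.2512  0.1489] [ 0.5492 -0.269   0.1182] [ 0.6023 -0.1993  0.4923] 234 254 53 202
rect [array([ 557.4095, -250.3131]), array([12.0686, 34.5162]), np.float64(17.0977)]
```

View pics/s3.png

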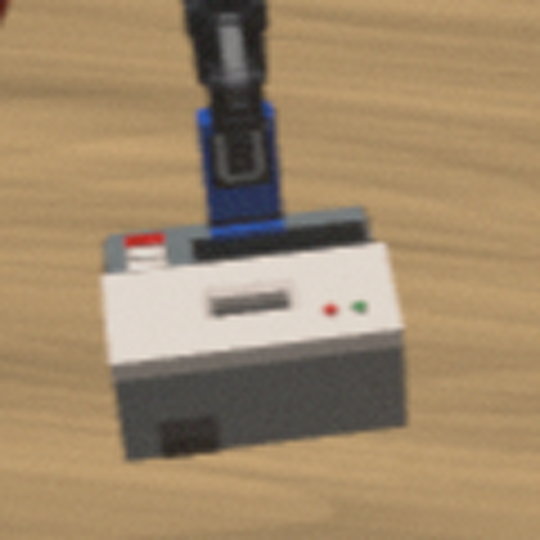

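```bash
python3 -c "
from h import *
print('foot face',plane('scene',[244.8],[200.9],.1177),'slot',plane('scene',[245.6],[216.9],.07))
print('corners',plane('scene',[190+208/4.5,190+285/4.5],[150+232/4.5,150+226/4.5],.1177))
print('slot corners near',plane('scene',[190+210/4.5,190+292/4.5],[150+316/4.5,150+306/4.5],.07))
print('slot corners far',plane('scene',[190+208/4.5,190+288/4.5],[150+295/4.5,150+288/4.5],.07))
go(.552,-.2547,.12,108.3)"
```

```text
foot face [[ 0.55203787 -0.25128258]] slot [[ 0.55347548 -0.25280966]]
corners [[ 0.55695753 -0.27019493]
 [ 0.54704017 -0.2324347 ]]
slot corners near [[ 0.56772681 -0.27091554]
 [ 0.55438204 -0.23046831]]
slot corners far [[ 0.55174178 -0.27563935]
 [ 0.54069683 -0.23541127]]
t 7.1 pos [ 0.5531 -0.2533  0.1616] F [-0.5 -0.1  0. ] w 0.0138
xyz [-0.001  -0.0015  0.0416] ang [0.02 0.01 0.11]
```

arm_command(
  series=[
    {"xyz": [-0.0006, -0.0007, 0.01], "angular": [0, 0, 0], "claw": 0},
    {"xyz": [-0.0006, -0.0007, 0.025], "angular": [0, 0, 0], "claw": 0},
    {"xyz": [-0.0006, -0.0007, 0.037], "angular": [0, 0, 0], "claw": 0},
    {"xyz": [-0.0006, -0.0007, 0.042], "angular": [0, 0, 0], "claw": 0},
    {"xyz": [-0.0006, -0.0007, 0.045], "angular": [0, 0, 0], "claw": 0},
    {"xyz": [-0.0006, -0.0007, 0.045], "angular": [0, 0, 0], "claw": 0},
  ],
)

```text
time: 7.85
tcp_pos: [0.5525, -0.2555, 0.1161]
eef_rot: [0.586, 0.811, 0.0, -0.0]
contact_force: [0.5, -0.2, -1.0]
width: 0.0134
```

arm_command(
  series=[
    {"xyz": [0, 0, 0.002], "angular": [0, 0, 0], "claw": 0},
    {"xyz": [0, 0, 0.004], "angular": [0, 0, 0], "claw": 0},
    {"xyz": [0, 0, 0.005], "angular": [0, 0, 0], "claw": 0},
  ],
)

```text
time: 8.22
tcp_pos: [0.5524, -0.2554, 0.1111]
eef_rot: [0.586, 0.811, 0.0, 0.0]
contact_force: [-0.2, 0.4, -0.3]
width: 0.0131
```

```bash
python3 - <<'E'
from h import *
go(.5525,-.254,.0786,108.3)
im,d=cams.get_image("scene");a=cv2.resize(im[160:260,195:295],None,fx=6,fy=6,interpolation=cv2.INTER_CUBIC)
cv2.imwrite("pics/s4.png",a)
E
```

```text
t 8.225 pos [ 0.5524 -0.2554  0.1111] F [-0.2  0.4 -0.3] w 0.0131
xyz [0.0013 0.0005 0.0325] ang [0.   0.   0.01]
```

View pics/s4.png

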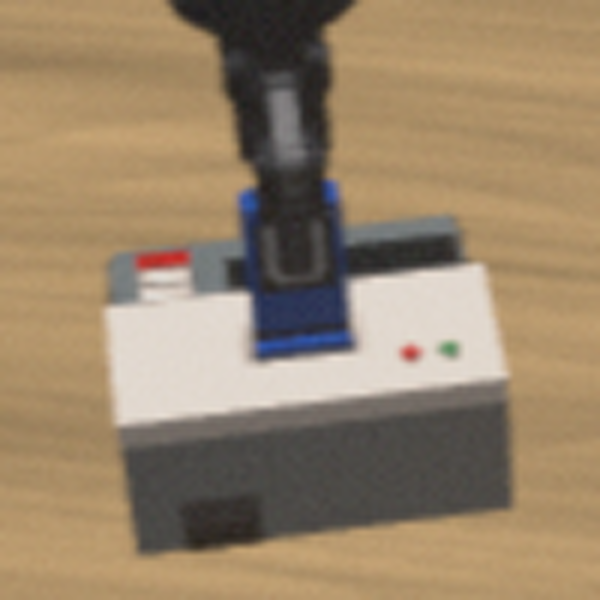

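The foot, with corners at crop (257,358) and (355,347), sits in the middle of the slot mouth. It isn't touching anything. I go down in small steps.

arm_command(
  series=[
    {"xyz": [0, 0, 0.0015], "angular": [0, 0, 0], "claw": 0},
    {"xyz": [0, 0, 0.003], "angular": [0, 0, 0], "claw": 0},
    {"xyz": [0, 0, 0.0045], "angular": [0, 0, 0], "claw": 0},
  ],
)

```text
time: 8.65
tcp_pos: [0.5524, -0.2554, 0.1065]
eef_rot: [0.586, 0.811, 0.0, -0.0]
contact_force: [0.3, 0.2, -0.1]
width: 0.0133
```

arm_command(
  series=[
    {"xyz": [0, 0, 0.0015], "angular": [0, 0, 0], "claw": 0},
    {"xyz": [0, 0, 0.003], "angular": [0, 0, 0], "claw": 0},
    {"xyz": [0, 0, 0.004], "angular": [0, 0, 0], "claw": 0},
  ],
)

```text
time: 9.02
tcp_pos: [0.5523, -0.2554, 0.1025]
eef_rot: [0.586, 0.811, -0.0, -0.0]
contact_force: [-0.5, 0.6, -0.1]
width: 0.0132
```

arm_command(
  series=[
    {"xyz": [0, 0, 0.003], "angular": [0, 0, 0], "claw": 0},
    {"xyz": [0, 0, 0.006], "angular": [0, 0, 0], "claw": 0},
    {"xyz": [0, 0, 0.009], "angular": [0, 0, 0], "claw": 0},
    {"xyz": [0, 0, 0.011], "angular": [0, 0, 0], "claw": 0},
  ],
)

```text
time: 9.52
tcp_pos: [0.5523, -0.2553, 0.0912]
eef_rot: [0.586, 0.811, 0.0, -0.0]
contact_force: [-0.6, -0.3, -0.1]
width: 0.0137
```

arm_command(
  series=[
    {"xyz": [0, 0, 0.003], "angular": [0, 0, 0], "claw": 0},
    {"xyz": [0, 0, 0.006], "angular": [0, 0, 0], "claw": 0},
    {"xyz": [0, 0, 0.009], "angular": [0, 0, 0], "claw": 0},
  ],
)

```text
time: 9.9
tcp_pos: [0.5524, -0.2554, 0.0824]
eef_rot: [0.586, 0.811, 0.0, -0.0]
contact_force: [0.3, -0.7, -0.5]
width: 0.0134
```

arm_command(
  series=[
    {"xyz": [0, 0, 0.002], "angular": [0, 0, 0], "claw": 0},
    {"xyz": [0, 0, 0.003], "angular": [0, 0, 0], "claw": 0.15},
    {"xyz": [0, 0, 0.003], "angular": [0, 0, 0], "claw": 0.4},
    {"xyz": [0, 0, 0.003], "angular": [0, 0, 0], "claw": 0.5},
    {"xyz": [0, 0, 0.003], "angular": [0, 0, 0], "claw": 0.5},
    {"xyz": [0, 0, -0.02], "angular": [0, 0, 0], "claw": 0.5},
    {"xyz": [0, 0, -0.045], "angular": [0, 0, 0], "claw": 0.5},
    {"xyz": [0, 0, -0.045], "angular": [0, 0, 0], "claw": 0.5},
    {"xyz": [0, 0, -0.045], "angular": [0, 0, 0], "claw": 0},
    {"xyz": [0, 0, -0.045], "angular": [0, 0, 0], "claw": 0},
    {"xyz": [0, 0, -0.045], "angular": [0, 0, 0], "claw": 0},
    {"xyz": [0, 0, -0.045], "angular": [0, 0, 0], "claw": 0},
  ],
)

```text
time: 11.4
tcp_pos: [0.5521, -0.2552, 0.127]
eef_rot: [0.586, 0.811, -0.0, -0.001]
contact_force: [0.4, -0.1, 0.0]
width: -0.0003
```

```bash
cat >> h.py <<'E'
def fobtop():
    im,d=cams.get_image("scene");P=cloud("scene",d);hsv=cv2.cvtColor(im,cv2.COLOR_BGR2HSV)
    m=(hsv[...,0]>105)&(hsv[...,0]<130)&(hsv[...,1]>90)&(P[...,2]>.075)&(P[...,2]<.13)&(np.abs(P[...,0]-.555)<.04)&(np.abs(P[...,1]+.253)<.04)
    Q=P[m];vv,uu=np.where(m)
    if len(Q):print("blue",m.sum(),"zpct",np.percentile(Q[:,2],[5,50,90,98]).round(4),"uv",uu.min(),uu.max(),vv.min(),vv.max(),rect(Q))
    return im
E
python3 - <<'E'
from h import *
go(.5525,-.254,.111,108.3)
im=fobtop();cv2.imwrite("pics/s5.png",cv2.resize(im[160:260,195:295],None,fx=6,fy=6,interpolation=cv2.INTER_CUBIC))
E
```

```text
t 11.4 pos [ 0.5521 -0.2552  0.127 ] F [ 0.4 -0.1  0. ] w -0.0003
xyz [0.001  0.0008 0.016 ] ang [-0.04 -0.05  0.01]
blue 91 zpct [0.1016 0.1097 0.112  0.1144] uv 236 252 201 213 [array([ 552.9374, -253.4675]), array([19.2362, 37.2151]), np.float64(16.7655)]
```

View pics/s5.png

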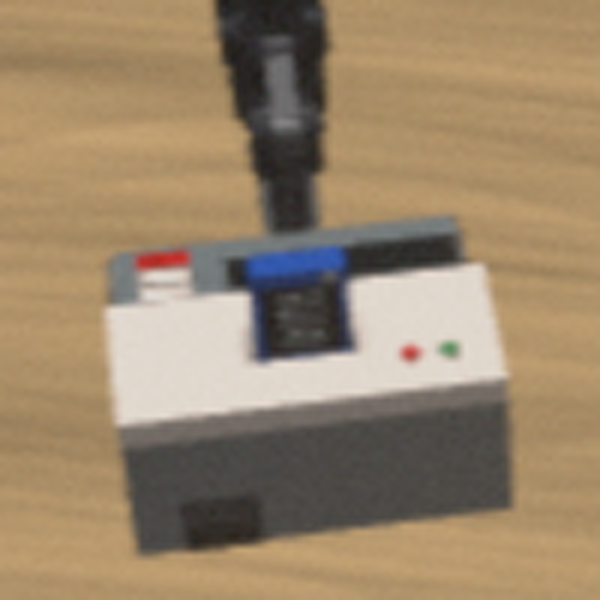

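The fob is in the slot with its top at crop (297,262), z about 0.110, so it stands loose. Now I push with the closed fingertips.

arm_command(
  series=[
    {"xyz": [0.001, 0.0005, 0.008], "angular": [0, 0, 0], "claw": 0},
    {"xyz": [0.001, 0.0005, 0.014], "angular": [0, 0, 0], "claw": 0},
    {"xyz": [0.001, 0.0005, 0.017], "angular": [0, 0, 0], "claw": 0},
    {"xyz": [0.001, 0.0005, 0.02], "angular": [0, 0, 0], "claw": 0},
    {"xyz": [0.001, 0.0005, 0.021], "angular": [0, 0, 0], "claw": 0},
    {"xyz": [0.001, 0.0005, 0.021], "angular": [0, 0, 0], "claw": 0},
  ],
)

```text
time: 12.2
tcp_pos: [0.5527, -0.2543, 0.107]
eef_rot: [0.586, 0.811, 0.0, 0.0]
contact_force: [-0.7, 0.6, 2.5]
width: 0.0001
```

arm_command(
  series=[
    {"xyz": [0, 0, 0.001], "angular": [0, 0, 0], "claw": 0},
    {"xyz": [0, 0, 0.002], "angular": [0, 0, 0], "claw": 0},
    {"xyz": [0, 0, 0.002], "angular": [0, 0, 0], "claw": 0},
  ],
)

```text
time: 12.58
tcp_pos: [0.5525, -0.2542, 0.1046]
eef_rot: [0.586, 0.811, 0.0, -0.0]
contact_force: [-0.8, 0.0, 3.7]
width: 0.0001
```

arm_command(
  series=[
    {"xyz": [0, 0, 0.001], "angular": [0, 0, 0], "claw": 0},
    {"xyz": [0, 0, 0.002], "angular": [0, 0, 0], "claw": 0},
    {"xyz": [0, 0, 0.002], "angular": [0, 0, 0], "claw": 0},
  ],
)

```text
time: 12.95
tcp_pos: [0.5525, -0.2543, 0.1025]
eef_rot: [0.586, 0.811, -0.0, -0.0]
contact_force: [0.2, 0.8, 3.8]
width: -0.0
```

That is past 7 mm at only 4 N, so the carriage was UP. I continue to the stop.

arm_command(
  series=[
    {"xyz": [0, 0, 0.001], "angular": [0, 0, 0], "claw": 0},
    {"xyz": [0, 0, 0.002], "angular": [0, 0, 0], "claw": 0},
    {"xyz": [0, 0, 0.003], "angular": [0, 0, 0], "claw": 0},
    {"xyz": [0, 0, 0.004], "angular": [0, 0, 0], "claw": 0},
    {"xyz": [0, 0, 0.005], "angular": [0, 0, 0], "claw": 0},
    {"xyz": [0, 0, 0.006], "angular": [0, 0, 0], "claw": 0},
  ],
)

```text
time: 13.7
tcp_pos: [0.5527, -0.2543, 0.0969]
eef_rot: [0.586, 0.811, 0.0, 0.0]
contact_force: [-0.6, 1.4, 6.0]
width: 0.0
```

arm_command(
  series=[
    {"xyz": [0, 0, 0.001], "angular": [0, 0, 0], "claw": 0},
    {"xyz": [0, 0, 0.001], "angular": [0, 0, 0], "claw": 0},
  ],
)

```text
time: 13.95
tcp_pos: [0.5526, -0.2543, 0.0957]
eef_rot: [0.586, 0.811, 0.0, 0.0]
contact_force: [-0.7, 0.3, 5.5]
width: -0.0002
```

arm_command(
  series=[
    {"xyz": [0, 0, 0.0005], "angular": [0, 0, 0], "claw": 0},
    {"xyz": [0, 0, 0.001], "angular": [0, 0, 0], "claw": 0},
    {"xyz": [0, 0, 0.001], "angular": [0, 0, 0], "claw": 0},
  ],
)

```text
time: 14.32
tcp_pos: [0.5527, -0.2543, 0.0948]
eef_rot: [0.586, 0.811, 0.0, 0.0]
contact_force: [-0.8, 1.1, 6.5]
width: -0.0
```

arm_command(
  series=[
    {"xyz": [0, 0, 0.0005], "angular": [0, 0, 0], "claw": 0},
    {"xyz": [0, 0, 0.0005], "angular": [0, 0, 0], "claw": 0},
  ],
)

```text
time: 14.58
tcp_pos: [0.5528, -0.2543, 0.0945]
eef_rot: [0.586, 0.811, 0.0, 0.0]
contact_force: [-1.0, 1.5, 5.9]
width: -0.0002
```

arm_command(
  series=[
    {"xyz": [0, 0, 0.0005], "angular": [0, 0, 0], "claw": 0},
    {"xyz": [0, 0, 0.0005], "angular": [0, 0, 0], "claw": 0},
  ],
)

```text
time: 14.82
tcp_pos: [0.553, -0.2544, 0.0945]
eef_rot: [0.586, 0.811, 0.0, 0.001]
contact_force: [-2.3, 1.4, 7.8]
width: -0.0005
```

arm_command(
  series=[
    {"xyz": [0, 0, 0.0005], "angular": [0, 0, 0], "claw": 0},
    {"xyz": [0, 0, 0.0005], "angular": [0, 0, 0], "claw": 0},
  ],
)

```text
time: 15.08
tcp_pos: [0.5533, -0.2545, 0.0945]
eef_rot: [0.586, 0.811, 0.0, 0.001]
contact_force: [-1.2, 2.2, 9.3]
width: -0.0002
```

At the stop: z is steady at 0.0945 and the force has risen to 9 N. I let go slowly, then measure.

arm_command(
  series=[
    {"xyz": [0, 0, -0.003], "angular": [0, 0, 0], "claw": 0},
    {"xyz": [0, 0, -0.008], "angular": [0, 0, 0], "claw": 0},
    {"xyz": [0, 0, -0.02], "angular": [0, 0, 0], "claw": 0},
    {"xyz": [0, 0, -0.04], "angular": [0, 0, 0], "claw": 0},
    {"xyz": [0, 0, -0.05], "angular": [0, 0, 0], "claw": 0},
    {"xyz": [0, 0, -0.05], "angular": [0, 0, 0], "claw": 0},
    {"xyz": [0, 0, -0.05], "angular": [0, 0, 0], "claw": 0},
    {"xyz": [0, 0, -0.05], "angular": [0, 0, 0], "claw": 0},
  ],
)

```text
time: 16.08
tcp_pos: [0.552, -0.2539, 0.1423]
eef_rot: [0.586, 0.811, -0.0, -0.001]
contact_force: [0.0, 0.5, 0.3]
width: 0.0001
```

```bash
python3 - <<'E'
from h import *
go(.5525,-.254,.106,108.3)
im=fobtop();cv2.imwrite("pics/s6.png",cv2.resize(im[160:260,195:295],None,fx=6,fy=6,interpolation=cv2.INTER_CUBIC))
E
```

```text
t 16.075 pos [ 0.552  -0.2539  0.1423] F [0.  0.5 0.3] w 0.0001
xyz [-0.0003  0.0005  0.0363] ang [-0.06 -0.07  0.  ]
blue 84 zpct [0.0929 0.1009 0.1041 0.1051] uv 237 252 204 214 [array([ 553.2408, -252.9806]), array([18.6973, 35.2735]), np.float64(14.9185)]
```

View pics/s6.png

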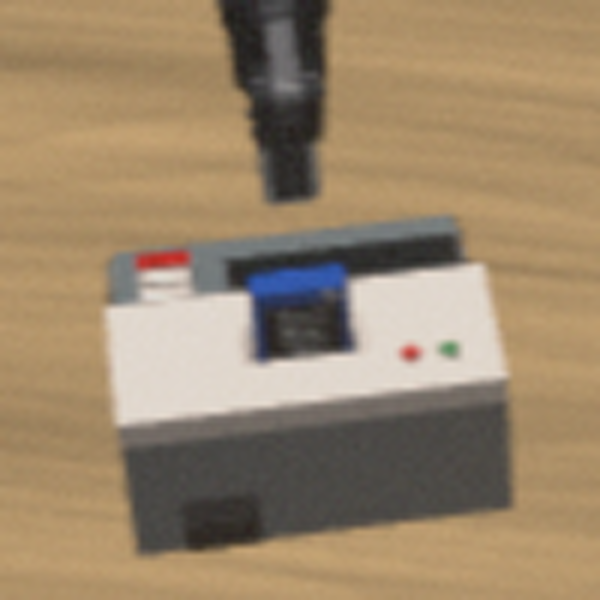

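The fob's top has come down to z ≈ 0.101 (crop (298,282)) and stays there with the gripper clear, so it is locked. I check by a light touch, less than 1.5 mm of travel, so the catch can't trip.

arm_command(
  series=[
    {"xyz": [0, 0, 0.02], "angular": [0, 0, 0], "claw": 0},
    {"xyz": [0, 0, 0.035], "angular": [0, 0, 0], "claw": 0},
    {"xyz": [0, 0, 0.04], "angular": [0, 0, 0], "claw": 0},
    {"xyz": [0, 0, 0.0425], "angular": [0, 0, 0], "claw": 0},
    {"xyz": [0, 0, 0.0425], "angular": [0, 0, 0], "claw": 0},
  ],
)

```text
time: 16.75
tcp_pos: [0.553, -0.2545, 0.1012]
eef_rot: [0.586, 0.811, 0.0, 0.001]
contact_force: [-0.0, 0.4, 0.9]
width: 0.0004
```

arm_command(
  series=[
    {"xyz": [0, 0, -0.01], "angular": [0, 0, 0], "claw": 0},
    {"xyz": [0, 0, -0.05], "angular": [0, 0, 0], "claw": 0},
    {"xyz": [0, 0, -0.08], "angular": [0, 0, 0], "claw": 0},
    {"xyz": [0, 0, -0.08], "angular": [0, 0, 0], "claw": 0},
    {"xyz": [0, 0, -0.08], "angular": [0, 0, 0], "claw": 0},
    {"xyz": [0, 0, -0.08], "angular": [0, 0, 0], "claw": 0},
    {"xyz": [0, 0, -0.08], "angular": [0, 0, 0], "claw": 0},
    {"xyz": [0, 0, -0.08], "angular": [0, 0, 0], "claw": 0},
  ],
)

```text
time: 17.75
tcp_pos: [0.5522, -0.2541, 0.1798]
eef_rot: [0.586, 0.811, -0.0, -0.001]
contact_force: [0.7, -0.4, 0.6]
width: 0.0001
```

```bash
python3 - <<'E'
from h import *
from cell import job
go(.5525,-.254,.18,108.3)
im=fobtop();cv2.imwrite("pics/s7.png",im)
E
```

```text
t 17.75 pos [ 0.5522 -0.2541  0.1798] F [ 0.7 -0.4  0.6] w 0.0001
xyz [-0.      0.0003 -0.0002] ang [-0.05 -0.06  0.  ]
blue 81 zpct [0.0954 0.1008 0.1029 0.1039] uv 237 252 204 211 [array([ 551.8923, -253.3005]), array([15.1262, 35.339 ]), np.float64(15.5921)]
```

View pics/s7.png

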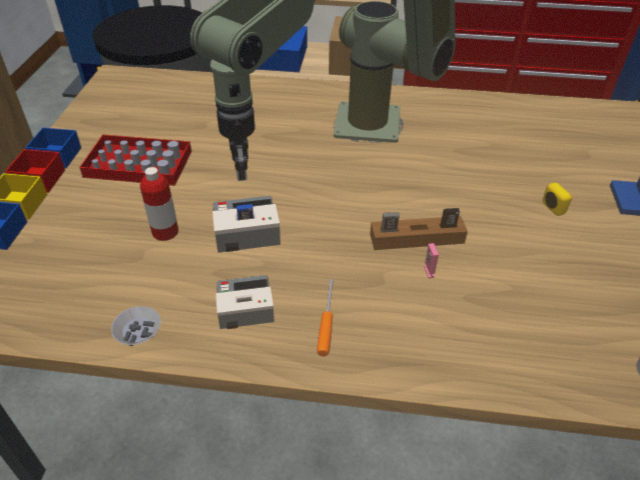

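The tip went down to 101.2 mm with no push, well below the 110 mm loose height, and the camera still puts the top at about 101 mm. In the picture the fob is in the larger reader at (245,212) and the arm is clear. The other fobs, can and screwdriver are in their places.

```bash
python3 -c "
from cell import job
print(job.finish_job())"
```

```text
the job is handed in; nothing more can be done
None
```

The blue key fob is in the slot of the larger reader and locked down, and I handed the job in at about 17.8 s on the robot's clock. The hand-in gives no verdict.

- **Loading:** I took the fob from the middle pocket and lowered it into the slot without meeting any side force. The slot was in the UP state. One push with the closed fingers took the fob's top to the firm stop at 94.5 mm. The highest force I read was about 9 N, though forces are only read at the end of each move.
- **Locked:** After letting go, the camera put the fob's top at about 101 mm, against 110 mm when it stood loose. It still read about 101 mm 1.7 s later. A light touch reached 101.2 mm with only about 1 N, which is within sensor noise. That rules out the loose height but was not a firm contact with the locked top (100.5 mm).
- **The rest:** The last picture shows the other fobs, the spray can and the screwdriver where they were, with the arm clear. No check failed or disagreed.

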